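Clip the clamp cap over a glass roundel in the setting jig and keep it pressed

ROBOT

A 6-joint arm with a two-finger parallel gripper is mounted at the origin on the work surface. World frame = base frame: x ahead of the robot, y to its left, z up, the work surface at z = 0. Lengths are in mm, angles in rad, forces in N, time in s.
With the tool pointing down it reaches from about 275 to 750 mm from the base axis. Payload 10.2 kg.
Tool frame: the origin (TCP) lies between the finger pads; the fingertips stand 14 mm ahead of it and the grasp point (between the pads) lies 5 mm behind it (tip_reach is the distance from the TCP to the fingertips, in mm); z points along the fingers, y is the line along which they close (so a half turn about z gives the same grasp; the last joint's range is limited). The gripper opens to 85 mm and grips with 20 to 120 N. Pads are 22 mm wide; open, the fingers measure 114 mm over their backs; the gripper's body (76 mm by 85 mm) begins 54 mm behind the grasp point. The pads swing forward as they close: fully open they stand 13 mm farther back than shut.
Start: joints at [-1.547, 0.313, 1.498, -0, 1.331, -0.223], TCP at [128.245, -509.102, 245.294] pointing down, gripper open.
Joint ranges: [-2.94, 2.94], [-0.97, 2.17], [0.19, 2.56], [-1.23, 4.37], [0.02, 3.11], [-2.88, 2.88]. Speed limits (rad/s): [2.39, 2.39, 3.01, 3.14, 3.14, 3.14].

INTERFACE

Orientations are given as a unit quaternion [w, x, y, z].
In Python, from rig import * gives the robot as it stands.
- The arm moves only by the tool arm_command, never from a script. Its argument "steps" is a list that holds one entry, the list of rows, each a list of 7 numbers: the opening, from 0 (shut) to 1 (fully open), then the shift along the tool's x, y, z each as a share of 0.05 m, from -1 to 1, then the turn, a rotation vector about the tool's x, y, z each as a share of 0.15 rad, from -1 to 1. A call has 1 to 8 rows; each row shifts and turns the commanded pose from where the row before left it, along the tool's axes as they then stand; what a row does not reach is not made up. A row lasts 1/8 s, in which the tool goes at most 62.5 mm and 10.7 degrees, less where a joint would pass 70% of its speed; a pose out of reach is approached as far as the arm can. A call with a number of a shift or a turn outside -1 to 1 is refused whole. A call with a gripper value outside its range is refused whole. The fingers move at their own pace and stop on an object; "squeeze" is the grip in N (left out, the last holds). Time passes only in rows, so rows that do not move let the fingers close. It gives the time, the measured TCP pose, the force, the opening and the grip force at its end, in the units of the state.
- sense(): the state, without advancing time (a new reading comes with each control period).
- capture(name): name is "scene" or "side" or "wrist"; returns the picture (400x640x3 uint8, red, green, blue); there is no depth.
- get_calibration(name): a dict with "intrinsics" (3x3 intrinsics, pixels), "rvec" (rotation vector, rad) and "tvec" (3), from world to camera coordinates, as OpenCV has them; the wrist camera has in their place "T_tool_cam" (4x4, takes a point from camera to tool coordinates, whose origin is the TCP and whose axes are the flange's). Camera axes: x right, y down, z forward; pixel columns grow to the right and rows downward; lengths in mm; the calibration is good to about 2 mm. A picture is of the moment at which its call begins: read the wrist's pose just before it. get_calibration takes no time and is no camera call.
- finish_job(): hands the job in; it is judged then, once.
The state is a dict: "time_s": time; "joints": joint angles; "dq": joint speeds; "tau": joint torques, N m; "eef_pos": TCP position; "ee_rot": TCP orientation; "force": force on the tool from outside, world axes, zero at the start; "wrist_torque": the same for the moment, N m; "grip_width": opening from 0.0 (shut) to 1.0 (fully open); "grip_force": force on a finger pad.
Only numpy, scipy, OpenCV 4.12 (cv2) and the standard library are available. Lean on these libraries where they do the work, as an engineer would, in place of code of your own. Each camera call takes 0.05 s, during which the arm holds its last target. There are 200 camera calls.

TASK

Lay the round blue glass roundel flat into the round pocket of the wooden setting jig and let go of it. Then take the steel clamp cap by its black grip, press it straight down over the glass until it snaps past the two spring catches and sits flat on the glass, and finish still holding the cap's grip and pressing it down on the glass with about 12 newtons, so that the glue can take. Leave the amber tile, the bead bowl and the candle where they are.

Things in the scene. Friction and masses are not known exactly. Their poses are not given: they have to be found in the camera images.
- jig: wooden setting jig fixed to the table: block 100 (x) x 130 (y) x 30 mm high; origin at the centre of its underside, z up; its place and yaw vary. In its top is a round pocket. On its y axis, both sides of the pocket, stand dark steel posts (26 mm in x, 42 to 58 mm off centre, 56 mm high over the table) with spring catches. Along jig x nothing stands beside the pocket: room for fingers
- pocket (a point): centre of the round pocket's flat floor, 25 mm above the table, axes as the jig's; the pocket is 43 mm across and 5 mm deep (rim at the jig's top, 30 mm above the table)
- catch_left_tip (a point): round tip of the brass ball plunger (spring catch, 8 mm diameter) that points inwards from the post at jig +y; 24.5 mm off the pocket's centre, 48.5 mm above the table. It yields outwards along jig y up to 6 mm, with about 5 N preload and 3.6 N per mm
- catch_right_tip (a point): the same on the jig's -y side
- roundel: round blue glass roundel, a flat disc of 40 mm diameter and 12 mm thickness, 40 g, lying flat on the table; origin at the centre of its underside, z up. Seated in the pocket it stands 7 mm proud of the jig's top (its top face 37 mm above the table)
- cap: steel clamp cap, 54 mm diameter, 10 mm thick, both edges bevelled at 45 degrees (underside 46 mm across, full width 4 to 5 mm above it, flat top 44 mm), about 80 g; any yaw fits. Origin at the centre of its underside, z up. Home: underside on the seated glass, 37 mm above the table. It meets the catches 12 mm above home; push peaks (8 to 20 N) at 10 mm, drops to a pull at 8 to 2 mm
- cap_grip (a point): middle of the upright black grip block on the cap, 31 mm above the cap's underside; axes as the cap's. The block is 14 mm (cap x) x 26 mm (cap y), from 10 to 38 mm above the underside; fingers take it across the 14 mm
- tile: bystander: amber rectangular glass tile in a silver edge, 36 x 46 x 8 mm, flat on the table; origin at the centre of its underside
- bowl: bystander: white bowl of violet beads, 84 mm across and 45 mm high; origin at the centre of its underside
- candle: bystander: white candle on a round brass foot, 64 mm across and 88 mm high; origin at the centre of its underside
There are look-alikes about, which are no part of the job. There is more than one size of the roundel; the one meant has the size given above.

How it is judged:
By the outcome, as a careful person would: the job done as asked, in the order asked, and still so for the second after the job is handed in, while the arm keeps its last pose, push and grip.
It also fails if it takes over 51 s, if anything falls off the work surface, if the arm or the gripper's body presses on something with over 40 N, if the wrist force passes 120 N, or if a joint passes its speed limit or range.

## Working session

There is one attempt and no reset: what is moved stays moved. The work goes in short steps, Python scripts to look and compute and a tool call to move; the robot and the scene stay as the last step left them, time stands still between calls to the robot, and variables do not carry over. Pictures are saved under pics/ and viewed, at most 14 in all, crops included, and the job is handed in when it is done.

Besides the shell and the picture viewer there is one more tool, called after ">>>" by a JSON object that holds its "api" and its "payload". arm_command: Moves the arm, as the interface text tells. Its arguments: {"type":"object","properties":{"steps":{"type":"array"},"squeeze":{"type":"number"}},"required":["steps"]}

```bash
ls; mkdir -p pics; python3 - <<'E'
from rig import *
import cv2
for n in ("scene","side"):
    cv2.imwrite(f"pics/{n}0.png",cv2.cvtColor(capture(n),cv2.COLOR_RGB2BGR))
    c=get_calibration(n);print(n,c)
print(get_calibration("wrist")); print(sense())
E
```

```text
pics
scene {'intrinsics': array([[414.89257217,   0.        , 319.98038687],
       [  0.        , 414.89257217, 201.48637024],
       [  0.        ,   0.        ,   1.        ]]), 'rvec': array([ 2.48382771,  0.62708885, -0.19216627]), 'tvec': array([-446.94526987, -216.07133282, 1088.21804658])}
side {'intrinsics': array([[400.30523089,   0.        , 316.93149469],
       [  0.        , 400.30523089, 200.58883316],
       [  0.        ,   0.        ,   1.        ]]), 'rvec': array([ 0.35631105, -2.64089967,  1.43349547]), 'tvec': array([511.902259  , 188.66692178, 904.16632407])}
{'intrinsics': array([[329.62857525,   0.        , 318.22226359],
       [  0.        , 329.62857525, 198.93116094],
       [  0.        ,   0.        ,   1.        ]]), 'T_tool_cam': array([[-8.15573836e-04, -9.53037022e-01, -3.02852720e-01,
         7.83207318e+01],
       [ 9.99999647e-01, -7.16718717e-04, -4.37552872e-04,
         7.69500046e-02],
       [ 1.99943874e-04, -3.02852970e-01,  9.53037270e-01,
        -1.28903660e+02],
       [ 0.00000000e+00,  0.00000000e+00,  0.00000000e+00,
         1.00000000e+00]])}
{'time_s': 0.1, 'joints': array([-1.54741019e+00,  3.13411175e-01,  1.49835334e+00,  1.00890808e-05,
        1.33102896e+00, -2.23388307e-01]), 'dq': array([-0.0008272 , -0.00063539, -0.00130173, -0.00061871, -0.0003709 ,
        0.00081919]), 'tau': array([ 3.41371560e-03, -4.12904871e+01, -2.60137868e+01, -2.03473483e-04,
        3.04136505e-03,  2.98759119e-05]), 'eef_pos': array([ 128.23694299, -508.87406017,  244.78646412]), 'ee_rot': array([-5.96920270e-04,  9.92397419e-01,  1.23073162e-01,  6.48165672e-05]), 'force': array([-0.19921465, -0.17521131,  0.3884134 ]), 'wrist_torque': array([-0.03038479, -0.00496084,  0.02383262]), 'grip_force': 0.0, 'grip_width': 1.0004504879160936}
```

View pics/scene0.png

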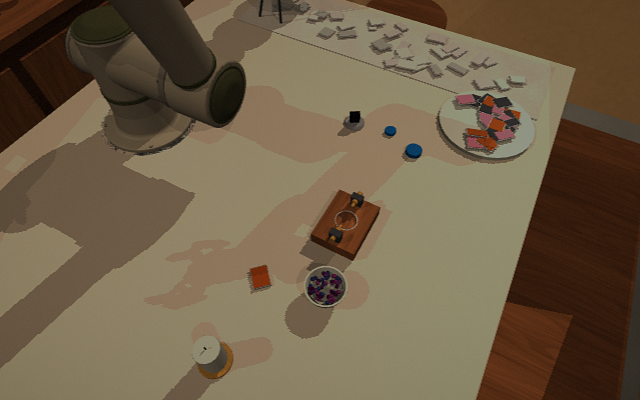

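View pics/side0.png

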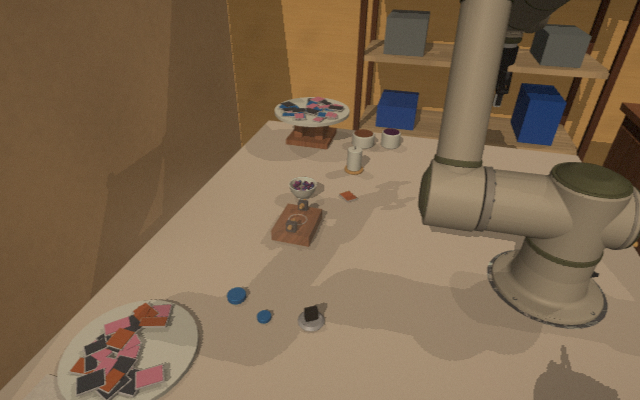

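The scene view shows the jig near (346,222), blue discs at (390,131) and (413,151), and the cap near (354,121). The side view shows the discs at (264,317) and (236,296), the cap at (311,318) and the jig at (298,222). Next I'll measure them.

```bash
cat > h.py <<'E'
import cv2, numpy as np
from scipy.spatial.transform import Rotation as R
from rig import *
def cam(n,s=None):
    c=get_calibration(n)
    if n=="wrist":
        T=c["T_tool_cam"]; q=s["ee_rot"]; Rt=R.from_quat([q[1],q[2],q[3],q[0]]).as_matrix()
        return c["intrinsics"],(Rt@T[:3,:3]).T,Rt@T[:3,3]+s["eef_pos"]
    M=cv2.Rodrigues(c["rvec"])[0]
    return c["intrinsics"],M,-M.T@c["tvec"]
def onplane(C,px,z):
    K,M,o=C; px=np.atleast_2d(px).astype(float)
    d=np.c_[px,np.ones(len(px))]@np.linalg.inv(K).T@M
    return o+d*((z-o[2])/d[:,2])[:,None]
def proj(C,P):
    K,M,o=C; p=(np.atleast_2d(P)-o)@M.T@K.T
    return p[:,:2]/p[:,2:]
def blobs(mask,amin=20):
    n,l,st,ce=cv2.connectedComponentsWithStats(mask.astype(np.uint8))
    return [(l==i,st[i],ce[i]) for i in range(1,n) if st[i,4]>=amin]
def contour(m):
    return max(cv2.findContours(m.astype(np.uint8),0,1)[0],key=len)[:,0]
def hsv(im): return cv2.cvtColor(im,cv2.COLOR_RGB2HSV)
def look(n,f):
    s=sense(); im=capture(n); cv2.imwrite(f"pics/{f}.png",im[:,:,::-1]); return im,cam(n,s),s
E
python3 - <<'E'
from h import *
for n in ("scene","side"):
    im=cv2.imread(f"pics/{n}0.png")[:,:,::-1].copy(); C=cam(n); H=hsv(im)
    m=(H[...,0]>95)&(H[...,0]<120)&(H[...,1]>150)
    for b,st,ce in blobs(m):
        P=onplane(C,contour(b),6); print(n,"blue",st,ce.round(1),onplane(C,ce,6)[0].round(1),np.ptp(P,0).round(1),st[4])
    m=H[...,2]<45
    for b,st,ce in blobs(m,15):
        if st[4]<600: print(n,"dark",st,ce.round(1),[onplane(C,ce,z)[0].round(1) for z in (24,50)])
E
```

```text
scene blue [385 126  11  10  84] [390.  130.5] [572.5 255.8   6. ] [27.  33.7  0. ] 84
scene blue [406 144  16  14 183] [413.3 150.4] [649.  221.2   6. ] [37.6 46.4  0. ] 183
scene dark [179   0  14   7  59] [185.1   2.1] [array([-232.5,  448.1,   24. ]), array([-198.2,  416.4,   50. ])]
scene dark [259   0   4  17  31] [260.4   7.9] [array([  1.2, 536.6,  24. ]), array([ 27.4, 501.8,  50. ])]
scene dark [278   0   4  23  54] [279.5   9.9] [array([ 61. , 555.7,  24. ]), array([ 85.2, 520.3,  50. ])]
scene dark [110  41  15   8  30] [117.2  44.6] [array([-267.7,  175.9,   24. ]), array([-232.2,  153.5,   50. ])]
scene dark [473  94   7   6  21] [475.8  96.7] [array([729.4, 459.1,  24. ]), array([730.7, 427. ,  50. ])]
scene dark [479  94  11   8  24] [482.8  97.9] [array([747. , 463.4,  24. ]), array([747.7, 431.1,  50. ])]
scene dark [493  97  19  10 106] [501.8 101.7] [array([795. , 472.7,  24. ]), array([794. , 440.1,  50. ])]
scene dark [470 102  10   5  23] [475.7 104.1] [array([737.4, 431.5,  24. ]), array([738.4, 400.3,  50. ])]
scene dark [480 104  12  10  78] [485.6 108.7] [a
[... 3556 characters left out ...]
rk [563  78  17  38 196] [570.9  95.2] [array([ -374.4, -1407.3,    24. ]), array([ -344.9, -1316.5,    50. ])]
side dark [577  80  31  73 105] [592.7 114.3] [array([ -400.2, -1148.5,    24. ]), array([ -369.7, -1068.5,    50. ])]
side dark [515  84  15  24 140] [521.8  97. ] [array([ -136.6, -1307.2,    24. ]), array([ -117. , -1220.6,    50. ])]
side dark [522 107   5   6  15] [524.3 109.4] [array([ -121. , -1127.9,    24. ]), array([ -102.1, -1048.7,    50. ])]
side dark [513 109  11  20  66] [518.3 117. ] [array([  -81.3, -1020.5,    24. ]), array([ -64.1, -945.8,   50. ])]
side dark [622 116  18  26 217] [631.7 127.5] [array([ -510.1, -1029.3,    24. ]), array([-475. , -954.3,   50. ])]
```

```bash
python3 - <<'E'
import cv2
a=cv2.imread("pics/scene0.png")[95:275,280:440];b=cv2.imread("pics/side0.png")[185:345,210:350]
cv2.imwrite("pics/z.png",cv2.hconcat([cv2.resize(a,(400,450),interpolation=2),cv2.resize(b,(394,450),interpolation=2)]))
E
```

```text
(no output)
```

View pics/z.png

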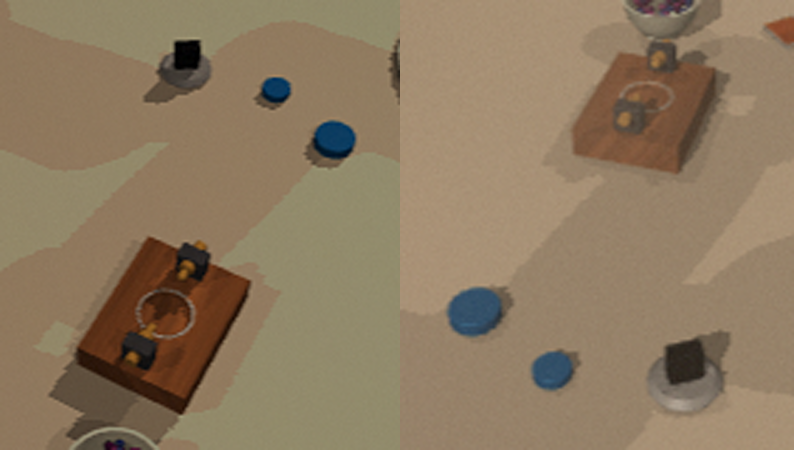

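The larger disc measures about 40 mm, near (649,221), so it is the one meant. The smaller is about 28 mm. The jig sits near (595,-50) with yaw about 0, and the cap is near (480,238). I'll move the wrist camera over them.

>>> {"api": "arm_command", "payload": {"steps": [[[1, 0.95, -0.8, 0, 0, 0, 0], [1, 0.95, -0.8, 0, 0, 0, 0], [1, 0.95, -0.8, 0, 0, 0, 0], [1, 0.95, -0.8, 0, 0, 0, 0], [1, 0.95, -0.8, 0, 0, 0, 0], [1, 0.95, -0.8, 0, 0, 0, 0], [1, 0.95, -0.8, 0, 0, 0, 0], [1, 0.95, -0.8, 0, 0, 0, 0]]]}}

```text
time_s: 1.1
eef_pos: [419.3, -104.1, 245.3]
ee_rot: [0.0, 0.992, 0.123, 0.0]
force: [0.5, -1.3, 0.7]
grip_width: 1.0
grip_force: 0.0
```

>>> {"api": "arm_command", "payload": {"steps": [[[1, 0.95, -0.8, 0, 0, 0, 0], [1, 0.95, -0.8, 0, 0, 0, 0], [1, 0.95, -0.8, 0, 0, 0, 0], [1, 0.95, -0.8, 0, 0, 0, 0], [1, 0, 0, 0, 0, 0, -0.9], [1, 0, 0, 0, 0, 0, -0.9], [1, 0, 0, 0, 0, 0, -0.9], [1, 0, 0, 0, 0, 0, -0.9]]]}}

```text
time_s: 2.1
eef_pos: [563.6, 95.7, 244.9]
ee_rot: [-0.0, 0.923, 0.385, -0.0]
force: [-0.4, 0.5, -0.2]
grip_width: 0.999
grip_force: 0.0
```

>>> {"api": "arm_command", "payload": {"steps": [[[1, 0, 0, 0, 0, 0, -0.95], [1, 0, 0, 0, 0, 0, -0.95], [1, 0, 0, 0, 0, 0, -0.95], [1, 0, 0, 0, 0, 0, -0.95], [1, 0, 0, 0, 0, 0, -0.95], [1, 0, 0, 0, 0, 0, -0.5], [1, 0, 0, 0, 0, 0, 0]]]}}

```text
time_s: 2.98
eef_pos: [563.6, 95.6, 245.0]
ee_rot: [-0.0, 0.706, 0.708, -0.0]
force: [0.4, 0.0, 0.8]
grip_width: 0.998
grip_force: 0.0
```

```bash
python3 - <<'E'
from h import *
im,C,s=look("wrist","w1"); print(s["eef_pos"],s["ee_rot"],s["time_s"],s["joints"])
H=hsv(im); m=(H[...,0]>95)&(H[...,0]<120)&(H[...,1]>150)
for b,st,ce in blobs(m,100):
    P=onplane(C,contour(b),12); print(st,onplane(C,ce,12)[0].round(1),np.ptp(P,0).round(1),cv2.minEnclosingCircle(P[:,:2].astype(np.float32)))
E
```

```text
[563.60038404  95.58839151 244.9802008 ] [-2.42977610e-04  7.06129651e-01  7.08082484e-01 -2.28165908e-04] 2.975 [-3.68704222e-02  4.16984750e-01  1.35150439e+00 -4.63867918e-06
  1.37377013e+00 -3.96312362e-02]
[315   0  28  19 435] [573.8 253.4  12. ] [26.2 15.6  0. ] ((573.7958374023438, 257.2192077636719), 13.357545852661133)
[ 385   21   40   43 1315] [650.1 222.9  12. ] [39.2 38.3  0. ] ((650.0988159179688, 222.3782196044922), 19.997167587280273)
```

View pics/w1.png

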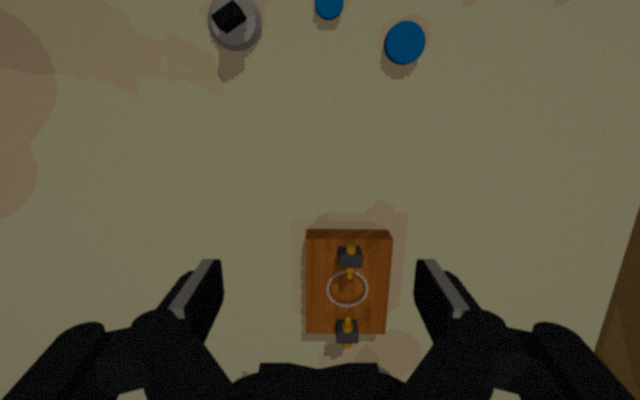

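The wrist view shows the roundel at (405,43), the pocket ring at (347,289), the posts near (350,256) and (347,332), and the cap at (235,22) with its grip at (229,16). I'll measure the jig and cap.

```bash
python3 - <<'E'
from h import *
im=cv2.imread("pics/w1.png")[:,:,::-1].copy()
s=sense(); C=cam("wrist",s); H=hsv(im)
wood=((H[...,0]<14)&(H[...,1]>140)&(H[...,2]>60)); wood[:225]=0;wood[345:]=0; wood[:,:295]=0;wood[:,405:]=0
b=max(blobs(wood),key=lambda x:x[1][4])[0]
c=contour(b); hull=cv2.convexHull(c)
print("wood",cv2.approxPolyDP(hull,4,True)[:,0].tolist())
P=onplane(C,c,30)[:,:2].astype(np.float32); print("rect@30",cv2.minAreaRect(P))
print("corners",onplane(C,cv2.approxPolyDP(hull,4,True)[:,0],30)[:,:2].round(1).tolist())
ring=(H[...,1]<110)&(H[...,2]>90); ring[:265]=0; ring[313:]=0; ring[:,:322]=0; ring[:,373:]=0
ys,xs=np.nonzero(ring); P=onplane(C,np.c_[xs,ys],30)[:,:2].astype(np.float32)
A=np.c_[2*P,np.ones(len(P))]; sol=np.linalg.lstsq(A,(P**2).sum(1),rcond=None)[0]
print("ring",len(P),sol[:2],np.sqrt(sol[2]+(sol[:2]**2).sum()), cv2.minEnclosingCircle(P))
br=(H[...,0]>12)&(H[...,0]<25)&(H[...,1]>200)&(H[...,2]>110); br[:240]=0;br[352:]=0; br[:,:330]=0;br[:,366:]=0
for q in blobs(br,8): print("brass",q[1],onplane(C,q[2],48.5)[0].round(1))
g=H[...,2]<40; g[60:]=0; g[:,:200]=0;g[:,280:]=0
for q in blobs(g,50):
    P=onplane(C,contour(q[0]),48)[:,:2].astype(np.float32); print("grip",q[1],cv2.minAreaRect(P))
st=(H[...,1]<60);st[60:]=0; st[:,:195]=0;st[:,275:]=0
for q in blobs(st|g,80): print("steel",q[1],onplane(C,q[2],5)[0])
E
python3 -c "
import cv2
a=cv2.imread('pics/w1.png');cv2.imwrite('pics/z1.png',cv2.hconcat([cv2.resize(a[215:355,285:425],(400,400)),cv2.resize(a[0:100,190:290],(400,400))]))"
```

```text
wood [[344, 273], [350, 281], [346, 299], [337, 288], [338, 276]]
rect@30 ((594.3165893554688, -45.20710372924805), (35.27125930786133, 14.955191612243652), 86.05197143554688)
corners [[594.8, -27.6], [602.2, -38.3], [598.1, -63.1], [586.9, -47.9], [587.8, -31.6]]
ring 202 [598.76114007 -48.93993067] 23.57404509236733 ((598.6910400390625, -48.94487380981445), 25.09130859375)
brass [349 248   5   5  20] [599.9  11.3  48.5]
brass [348 269   5   4  18] [599.7 -13.4  48.5]
brass [348 275   4   3   8] [599.4 -20.4  48.5]
brass [346 318   4   7  19] [598.7 -80.3  48.5]
brass [345 329   5   3  10] [598.8 -92.5  48.5]
brass [345 345   4   3   8] [ 598.9 -116.3   48.5]
grip [212   1  34  32 657] ((484.8918762207031, 238.224853515625), (25.076736450195312, 19.353515625), 32.757198333740234)
steel [ 208    0   53   51 2266] [479.7030747  241.36959332   5.        ]
```

View pics/z1.png

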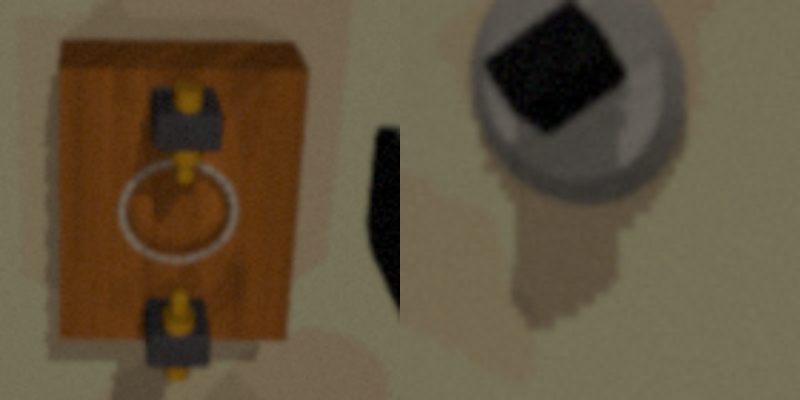

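Pocket ring at (598.7,-48.9), jig yaw about 0. The roundel is at (650.1,222.4) with radius 20.0, which matches. I'll go above it and check again from closer.

>>> {"api": "arm_command", "payload": {"steps": [[[0.8, 0.84, 0.58, 0.9, 0, 0, 0], [0.8, 0.84, 0.58, 0.9, 0, 0, 0], [0.8, 0.84, 0.58, 0.9, 0, 0, 0], [0.8, 0, 0, 0, 0, 0, 0]]], "squeeze": 25}}

```text
time_s: 3.52
eef_pos: [641.8, 213.6, 115.3]
ee_rot: [-0.003, 0.705, 0.709, -0.003]
force: [-1.0, 0.6, 0.1]
grip_width: 0.799
grip_force: 0.0
```

```bash
python3 - <<'E'
from h import *
im,C,s=look("wrist","w2"); print(s["eef_pos"],s["ee_rot"],s["time_s"])
H=hsv(im); m=(H[...,0]>95)&(H[...,0]<120)&(H[...,1]>150)
for b,st,ce in blobs(m,100):
    P=onplane(C,contour(b),12); print(st,np.ptp(P,0).round(1),cv2.minEnclosingCircle(P[:,:2].astype(np.float32)))
g=H[...,2]<40; g[200:]=0
for q in blobs(g,100): print("grip",q[1],cv2.minAreaRect(onplane(C,contour(q[0]),48)[:,:2].astype(np.float32)))
E
```

```text
[641.76613083 213.57434891 115.31613774] [-0.00275654  0.70546496  0.70873093 -0.00347184] 3.525
[ 205  120   40   40 1247] [27.8 27.2  0. ] ((575.7257690429688, 260.2326354980469), 14.184477806091309)
[ 305  163   53   53 2183] [38.2 39.6  0. ] ((650.6865234375, 224.29283142089844), 20.1321964263916)
grip [591   0  36  15 295] ((792.5806884765625, 335.203857421875), (18.3450927734375, 6.483330249786377), 0.09698779135942459)
grip [  48  149   64   40 1425] ((495.8965759277344, 247.74093627929688), (39.51347351074219, 16.181142807006836), 28.969541549682617)
```

>>> {"api": "arm_command", "payload": {"steps": [[[0.8, 0.2, 0.17, 0, 0, 0, 0], [0.8, 0, 0, 0.3, 0, 0, 0], [0.8, 0, 0, 0.4, 0, 0, 0], [0.8, 0, 0, 0.4, 0, 0, 0], [0.8, 0, 0, 0.4, 0, 0, 0], [0.8, 0, 0, 0.2, 0, 0, 0], [0.8, 0, 0, 0, 0, 0, 0]]]}}

```text
time_s: 4.45
eef_pos: [651.4, 221.6, 35.4]
ee_rot: [-0.0, 0.706, 0.708, -0.001]
force: [-0.3, -0.7, -0.1]
grip_width: 0.803
grip_force: 0.0
```

```bash
python3 - <<'E'
from h import *
s=sense(); print(s["eef_pos"],R.from_quat(np.roll(s["ee_rot"],-1)).as_matrix().round(4))
im,C,s=look("wrist","w3")
H=hsv(im); m=(H[...,0]>95)&(H[...,0]<120)&(H[...,1]>150)
for b,st,ce in blobs(m,100):
    P=onplane(C,contour(b),12); print(st,np.ptp(P,0).round(1),cv2.minEnclosingCircle(P[:,:2].astype(np.float32)))
E
```

```text
[651.40476994 221.5623975   35.44169719] [[-3.5e-03  1.0e+00 -1.2e-03]
 [ 1.0e+00  3.5e-03 -2.0e-04]
 [-2.0e-04 -1.2e-03 -1.0e+00]]
[ 130  149   62   58 2803] [29.4 27.9  0. ] ((577.14599609375, 261.0388488769531), 15.040496826171875)
[ 278  208   76   76 4514] [38.4 41.9  0. ] ((650.9115600585938, 225.17620849609375), 21.02164649963379)
```

>>> {"api": "arm_command", "payload": {"steps": [[[0.8, 0.05, -0.01, 0.15, 0, 0, 0], [0.8, 0, 0, 0.16, 0, 0, 0], [0.8, 0, 0, 0, 0, 0, 0], [0.3, 0, 0, 0, 0, 0, 0], [0.3, 0, 0, 0, 0, 0, 0], [0.3, 0, 0, 0, 0, 0, 0], [0.3, 0, 0, 0, 0, 0, 0]]], "squeeze": 25}}

```text
time_s: 5.38
eef_pos: [651.5, 224.2, 21.4]
ee_rot: [0.0, 0.706, 0.708, 0.0]
force: [-1.1, 0.8, 4.4]
grip_width: 0.429
grip_force: 25.0
```

>>> {"api": "arm_command", "payload": {"steps": [[[0.3, 0, 0, -0.3, 0, 0, 0], [0.3, 0, 0, -0.6, 0, 0, 0], [0.3, 0, 0, -0.6, 0, 0, 0], [0.3, 0, 0, 0, 0, 0, 0]]]}}

```text
time_s: 5.88
eef_pos: [652.3, 224.4, 99.0]
ee_rot: [0.002, 0.706, 0.708, 0.002]
force: [0.4, -1.0, -0.0]
grip_width: 0.43
grip_force: 25.1
```

```bash
python3 - <<'E'
from h import *
im,C,s=look("wrist","w4"); print(s["eef_pos"],s["ee_rot"],s["force"],s["grip_force"])
cv2.imwrite("pics/side4.png",capture("side")[:,:,::-1])
H=hsv(im); m=(H[...,0]>95)&(H[...,0]<120)&(H[...,1]>150)
zt=s["eef_pos"][2]-8
for b,st,ce in blobs(m,100):
    P=onplane(C,contour(b),zt); print(st,np.ptp(P,0).round(1),cv2.minEnclosingCircle(P[:,:2].astype(np.float32)))
E
```

```text
[652.29499097 224.39177866  98.99086887] [0.00150847 0.70584451 0.70836211 0.00209124] [ 0.38089025 -1.01262713 -0.03784922] 25.12855499982834
[ 180  139   44   42 1419] [18.1 17.4  0. ] ((603.909912109375, 275.7235107421875), 9.194840431213379)
[ 276  223   85   81 5305] [38.7 41.6  0. ] ((653.1187744140625, 226.50634765625), 20.972564697265625)
```

View pics/w4.png

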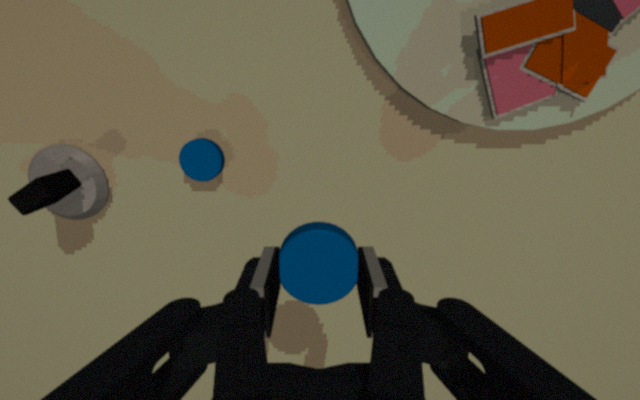

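The wrist view shows the roundel held level and central at about (318,266). I'll carry it past the jig so the ring shows in the same view as the disc.

>>> {"api": "arm_command", "payload": {"steps": [[[0.3, -0.85, -0.13, -0.2, 0, 0, 0], [0.3, -0.85, -0.13, 0, 0, 0, 0], [0.3, -0.85, -0.13, 0, 0, 0, 0], [0.3, -0.85, -0.13, 0, 0, 0, 0], [0.3, -0.85, -0.13, 0, 0, 0, 0], [0.3, -0.85, -0.13, 0, 0, 0, 0], [0.3, -0.85, -0.13, 0, 0, 0, 0], [0.3, -0.8, -0.13, 0, 0, 0, 0]]]}}

```text
time_s: 6.98
eef_pos: [599.4, -114.8, 104.5]
ee_rot: [-0.001, 0.706, 0.708, -0.0]
force: [-0.1, -0.4, -0.5]
grip_width: 0.426
grip_force: 25.2
```

>>> {"api": "arm_command", "payload": {"steps": [[[0.3, 0, 0, 0, 0, 0, 0], [0.3, 0, 0, 0, 0, 0, 0]]]}}

```text
time_s: 7.22
eef_pos: [600.0, -112.8, 104.9]
ee_rot: [-0.001, 0.706, 0.708, -0.0]
force: [0.1, -0.0, 0.0]
grip_width: 0.431
grip_force: 25.2
```

```bash
python3 - <<'E'
from h import *
im,C,s=look("wrist","w5"); print(s["eef_pos"],s["ee_rot"],s["force"],s["grip_force"])
E
```

```text
[ 600.00867057 -112.84293742  104.90976052] [-8.92454693e-04  7.05862175e-01  7.08348603e-01 -2.24105986e-04] [ 0.10109313 -0.0443806   0.03020253] 25.18554836511612
```

View pics/w5.png

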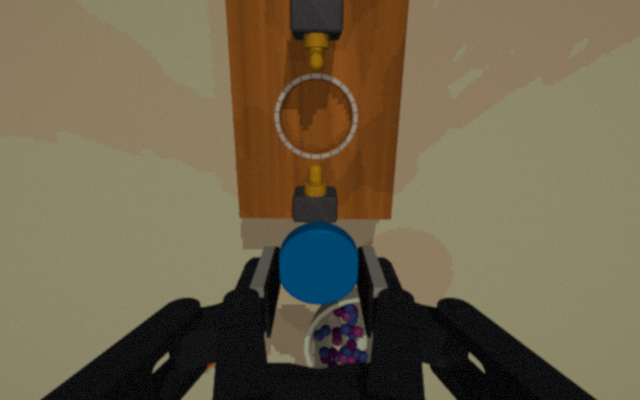

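The ring shows at (316,117), the held disc at (318,266), and the jig edges and catches are clear. I'll measure the offset from disc to pocket.

```bash
python3 - <<'E'
from h import *
im=cv2.imread("pics/w5.png")[:,:,::-1].copy(); s=sense(); C=cam("wrist",s); H=hsv(im)
ring=(H[...,1]<110)&(H[...,2]>80); ring[:70]=0; ring[165:]=0; ring[:,:268]=0; ring[:,365:]=0
ys,xs=np.nonzero(ring); P=onplane(C,np.c_[xs,ys],30)[:,:2]
A=np.c_[2*P,np.ones(len(P))]; sol=np.linalg.lstsq(A,(P**2).sum(1),rcond=None)[0]
print("ring",len(P),sol[:2],np.sqrt(sol[2]+(sol[:2]**2).sum()))
blue=(H[...,0]>95)&(H[...,0]<120)&(H[...,1]>150); blue[:215]=0
print("V profile col318",H[218:310:4,318,2])
V=H[...,2].astype(int)
for zt in (98,96):
    b=max(blobs(blue),key=lambda x:x[1][4])[0]; c=contour(b); Q=onplane(C,c,zt)[:,:2]
    low=c[:,1]>255; q=Q[low]; A=np.c_[2*q,np.ones(len(q))]; so=np.linalg.lstsq(A,(q**2).sum(1),rcond=None)[0]
    print("disc",zt,so[:2],np.sqrt(so[2]+(so[:2]**2).sum()),Q[:,0].min(),Q[:,0].max(),Q[:,1].min(),Q[:,1].max())
br=(H[...,0]>12)&(H[...,0]<28)&(H[...,1]>180)&(H[...,2]>90); br[215:]=0;br[:,:295]=0; br[:,340:]=0
for q in blobs(br,8):
    ys,xs=np.nonzero(q[0]); print("brass",q[1],onplane(C,q[2],48.5)[0].round(1), onplane(C,[[xs[ys==ys.max()].mean(),ys.max()],[xs[ys==ys.min()].mean(),ys.min()]],48.5)[:,:2].round(1).tolist())
wood=(H[...,0]<14)&(H[...,1]>140)&(H[...,2]>60)
L=[];Rr=[]
for r in range(20,210,10):
    x=np.nonzero(wood[r,200:430])[0]+200; L.append((x.min(),r)); Rr.append((x.max(),r))
for e in (L,Rr):
    p=onplane(C,np.array(e),30); k=np.polyfit(p[:,1],p[:,0],1); print("edge x at ring y",np.polyval(k,sol[1]),"slope",k[0])
E
```

```text
ring 1193 [599.0645155 -48.0217445] 23.636655913790765
V profile col318 [ 47  70  77 111 113 109 108 110 110 110 111 113 108 114 106 109 111 109
 111 110 110 111 130]
disc 98 [ 600.96721627 -111.59161611] 19.062369292454598 581.8798319949236 620.4682129961632 -131.1012458181685 -88.7264066837003
disc 96 [ 600.96977684 -112.71860176] 19.342542840116565 581.6018513596065 620.7573939469736 -132.51497872678308 -89.51732566874988
brass [305  33  23  37 543] [599.3 -12.3  48.5] [[598.8, -22.2], [599.3, -5.1]]
brass [326  39  14  40 387] [608.6 -17.8  48.5] [[611.3, -26.6], [611.1, -7.8]]
brass [ 295   86   45   68 1927] [601.5 -51.5  48.5] [[600.5, -66.5], [608.2, -30.6]]
brass [ 295  153   45   62 1505] [600.6 -79.2  48.5] [[613.0, -103.1], [612.4, -66.4]]
edge x at ring y 551.9180654344298 slope 0.026191120444407016
edge x at ring y 646.7612371125174 slope 0.010469234801436496
```

```bash
python3 - <<'E'
from h import *
im=cv2.imread("pics/w5.png")[:,:,::-1].copy(); s=sense(); print(s["eef_pos"],s["ee_rot"]); C=cam("wrist",s); H=hsv(im)
print("cam o",C[2]); print("ray 318.2,199 ->",onplane(C,[[318.2,199],[318.2,266],[318.2,117]],95))
blue=(H[...,0]>95)&(H[...,0]<120)&(H[...,1]>150); blue[:215]=0
b=max(blobs(blue),key=lambda x:x[1][4]); print(b[1],b[2])
for r in (240,266,280,295):
    x=np.nonzero(b[0][r])[0]; print(r,x.min(),x.max(),(x.min()+x.max())/2)
ring=(H[...,1]<110)&(H[...,2]>80); ring[:70]=0; ring[165:]=0; ring[:,:268]=0; ring[:,365:]=0
print(cv2.fitEllipse(contour(ring)))
x=np.array([i for i in range(265,375)]);print(H[266,270:284,:].tolist(),H[266,354:368,:].tolist())
E
```

```text
[ 600.17348819 -112.45777193  105.11534473] [-6.90601021e-04  7.05563474e-01  7.08646368e-01 -1.77329008e-04]
cam o [600.79300053 -34.9140825  234.07543933]
ray 318.2,199 -> [[ 600.7672092   -79.0045026    95.        ]
 [ 600.884404   -112.25490419   95.        ]
 [ 600.64281674  -43.71198896   95.        ]]
[ 277  222   84   83 5363] [318.30057803 263.15159426]
240 285 351 318.0
266 278 358 318.0
280 278 357 317.5
295 293 344 318.5
((315.7278137207031, 115.67425537109375), (82.2774887084961, 84.46408081054688), 175.34608459472656)
[[36, 36, 35], [110, 55, 14], [143, 85, 12], [75, 157, 13], [171, 255, 7], [176, 198, 9], [70, 45, 17], [43, 149, 12], [104, 174, 38], [102, 255, 73], [101, 255, 104], [101, 255, 111], [102, 255, 111], [101, 255, 110]] [[101, 255, 114], [101, 255, 110], [101, 255, 107], [101, 255, 92], [106, 185, 55], [110, 121, 19], [83, 209, 11], [50, 191, 4], [90, 255, 4], [175, 156, 18], [72, 85, 15], [0, 116, 11], [0, 22, 23], [24, 30, 42]]
```

>>> {"api": "arm_command", "payload": {"steps": [[[0.3, 0.6, -0.035, 0, 0, 0, 0], [0.3, 0.6, 0, 0, 0, 0, 0], [0.3, 0.09, 0, 0, 0, 0, 0], [0.3, 0, 0, 0.3, 0, 0, 0], [0.3, 0, 0, 0.3, 0, 0, 0], [0.3, 0, 0, 0.3, 0, 0, 0], [0.3, 0, 0, 0, 0, 0, 0], [0.3, 0, 0, 0, 0, 0, 0]]]}}

```text
time_s: 8.28
eef_pos: [598.6, -49.3, 61.0]
ee_rot: [0.0, 0.706, 0.708, 0.0]
force: [-0.1, 0.0, -0.6]
grip_width: 0.434
grip_force: 25.2
```

```bash
python3 - <<'E'
from h import *
for i in range(2):
    s=sense(); print(s["eef_pos"],s["ee_rot"],s["force"],s["time_s"],get_calibration("wrist")["T_tool_cam"][:3,3])
cv2.imwrite("pics/side6.png",capture("side")[:,:,::-1])
s=sense(); print(s["eef_pos"],s["ee_rot"],s["force"])
E
```

```text
[598.6135728  -49.32075442  61.00948037] [2.21123102e-04 7.05969527e-01 7.08242165e-01 1.18404078e-04] [-0.09394591  0.02358958 -0.56183741] 8.275 [  77.63483912    0.799905   -128.90341407]
[598.6135728  -49.32075442  61.00948037] [2.21123102e-04 7.05969527e-01 7.08242165e-01 1.18404078e-04] [-0.09394591  0.02358958 -0.56183741] 8.275 [  77.63483912    0.799905   -128.90341407]
[598.70319616 -49.26420748  61.28288314] [4.38046088e-04 7.05927081e-01 7.08284340e-01 2.40258721e-04] [ 0.59021971 -1.04497322  0.59018817]
```

>>> {"api": "arm_command", "payload": {"steps": [[[0.3, 0.024, -0.004, 0.1, 0, 0, 0], [0.3, 0, 0, 0.06, 0, 0, 0], [0.3, 0, 0, 0.04, 0, 0, 0], [0.3, 0, 0, 0, 0, 0, 0]]]}}

```text
time_s: 8.82
eef_pos: [598.1, -47.8, 50.7]
ee_rot: [-0.0, 0.706, 0.708, -0.0]
force: [-0.6, -0.2, 0.0]
grip_width: 0.43
grip_force: 25.2
```

>>> {"api": "arm_command", "payload": {"steps": [[[0.3, 0, 0, 0.03, 0, 0, 0], [0.3, 0, 0, 0.03, 0, 0, 0], [0.3, 0, 0, 0, 0, 0, 0]]]}}

```text
time_s: 9.2
eef_pos: [598.1, -47.8, 47.7]
ee_rot: [-0.0, 0.706, 0.708, -0.0]
force: [-0.2, 0.2, -0.6]
grip_width: 0.428
grip_force: 25.2
```

>>> {"api": "arm_command", "payload": {"steps": [[[0.3, 0, 0, 0.02, 0, 0, 0], [0.3, 0, 0, 0, 0, 0, 0], [0.3, 0, 0, 0, 0, 0, 0]]]}}

```text
time_s: 9.57
eef_pos: [598.2, -47.8, 46.8]
ee_rot: [0.0, 0.706, 0.708, 0.0]
force: [0.5, -0.7, -0.1]
grip_width: 0.432
grip_force: 25.2
```

>>> {"api": "arm_command", "payload": {"steps": [[[0.5, 0, 0, 0, 0, 0, 0], [0.6, 0, 0, 0, 0, 0, 0], [0.6, 0, 0, 0, 0, 0, 0], [0.7, 0, 0, -0.3, 0, 0, 0], [0.7, 0, 0, -0.6, 0, 0, 0], [0.7, -0.5, 0, -1, 0, 0, 0], [0.7, -0.7, 0, 0, 0, 0, 0], [0.7, 0, 0, 0, 0, 0, 0]]]}}

```text
time_s: 10.58
eef_pos: [598.5, -109.8, 143.2]
ee_rot: [0.001, 0.707, 0.707, 0.0]
force: [0.8, 0.3, -0.8]
grip_width: 0.698
grip_force: 0.0
```

```bash
python3 - <<'E'
from h import *
im,C,s=look("wrist","w7"); print(s["eef_pos"],s["ee_rot"],s["force"])
cv2.imwrite("pics/w7c.png",cv2.resize(im[40:290,200:440][:,:,::-1],(720,750))[:600])
H=hsv(im)
blue=(H[...,0]>95)&(H[...,0]<120)&(H[...,1]>150)
b=max(blobs(blue,200),key=lambda x:x[1][4]); c=contour(b[0]); print(b[1])
for z in (37,): print(cv2.minEnclosingCircle(onplane(C,c,z)[:,:2].astype(np.float32)))
E
```

```text
[ 598.49578479 -109.77221955  143.18778842] [9.55941243e-04 7.06781639e-01 7.07431066e-01 2.96258685e-04] [ 0.75280995  0.31361503 -0.82663299]
[ 290   90   56   58 2570]
((598.855712890625, -48.6561279296875), 19.729598999023438)
```

View pics/w7c.png

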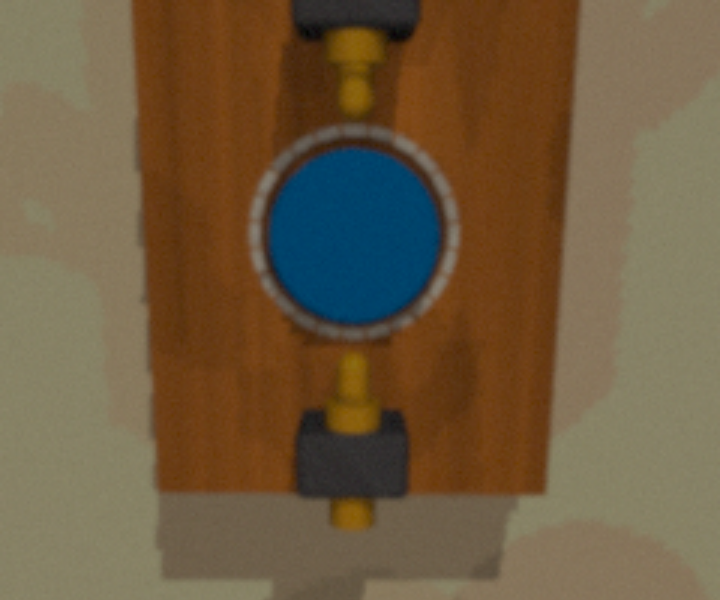

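The wrist crop shows the roundel lying flat and central inside the white ring (about (318,118) in the full image), between the catches. Next is the cap.

>>> {"api": "arm_command", "payload": {"steps": [[[0.7, 0.87, -0.29, -0.02, 0, 0, 0], [0.7, 0.87, -0.29, -0.02, 0, 0, 0], [0.7, 0.87, -0.29, -0.02, 0, 0, 0], [0.7, 0.87, -0.29, -0.02, 0, 0, 0], [0.7, 0.87, -0.29, -0.02, 0, 0, 0], [0.7, 0.87, -0.29, -0.02, 0, 0, 0], [0.7, 0.87, -0.29, -0.02, 0, 0, 0], [0.7, 0.87, -0.29, -0.02, 0, 0, 0]]]}}

```text
time_s: 11.62
eef_pos: [479.8, 242.0, 150.0]
ee_rot: [-0.0, 0.705, 0.709, -0.0]
force: [0.5, -0.4, 0.6]
grip_width: 0.696
grip_force: 0.0
```

>>> {"api": "arm_command", "payload": {"steps": [[[0.7, 0, 0, 0, 0, 0, 0.91], [0.7, 0, 0, 0, 0, 0, 0.91], [0.7, 0, 0, 0, 0, 0, 0.91], [0.7, 0, 0, 0, 0, 0, 0.91], [0.7, 0, 0, 0, 0, 0, 0.91], [0.7, 0, 0, 0, 0, 0, 0.91], [0.7, 0, 0, 0, 0, 0, 0.91], [0.7, 0, 0, 0, 0, 0, 0]]]}}

```text
time_s: 12.62
eef_pos: [480.6, 240.4, 149.9]
ee_rot: [-0.0, 0.952, 0.306, -0.0]
force: [-0.4, 0.3, 1.6]
grip_width: 0.697
grip_force: 0.0
```

```bash
python3 - <<'E'
from h import *
im,C,s=look("wrist","w8"); print(s["eef_pos"],s["ee_rot"],s["time_s"],s["joints"])
H=hsv(im); g=H[...,2]<40; g[290:]=0
for q in blobs(g,100):
    c=contour(q[0]); print("grip",q[1],q[2],cv2.minAreaRect(c),cv2.minAreaRect(onplane(C,c,48)[:,:2].astype(np.float32)))
E
```

```text
[480.57082095 240.43808097 149.89500772] [-8.39938829e-05  9.52180136e-01  3.05537155e-01 -1.68988117e-04] 12.625 [2.45681112e-01 4.32752297e-01 1.58959553e+00 1.61949634e-04
 1.11959297e+00 1.19540176e+00]
grip [306 177  19  40 657] [315.08980213 196.20700152] ((315.20025634765625, 196.29527282714844), (17.361282348632812, 39.0034294128418), 2.726310968399048) ((484.81787109375, 245.9371795654297), (29.92753791809082, 12.688582420349121), 32.31393814086914)
grip [621 236  19  33 319] [631.89655172 253.61755486] ((630.0, 252.0), (32.0, 18.0), 90.0) ((588.50732421875, 19.972997665405273), (28.56141471862793, 13.398198127746582), 51.95915985107422)
grip [231 251  24  39 567] [245.44268078 274.61375661] ((242.5, 270.0), (38.0, 23.0), 90.0) ((401.62359619140625, 257.4197998046875), (34.75482177734375, 18.47690773010254), 32.15496826171875)
grip [383 252  23  38 558] [391.08243728 274.5483871 ] ((394.0, 270.5), (37.0, 22.0), 90.0) ((471.0356140136719, 159.6260528564453), (33.933494567871094, 17.665496826171875), 38.942138671875)
grip [205 262  25  28 272] [217.4375     276.72794118] ((217.6461944580078, 276.3692321777344), (9.426639556884766, 34.48165512084961), 29.74488067626953) ((385.5756530761719, 270.5135498046875), (31.002235412597656, 7.471462726593018), 4.514349460601807)
grip [407 262  25  28 273] [418.82417582 276.58974359] ((418.729248046875, 275.92034912109375), (34.71678161621094, 9.337616920471191), 61.3895378112793) ((478.8345642089844, 140.76158142089844), (31.226360321044922, 7.406322479248047), 65.16178894042969)
```

View pics/w8.png

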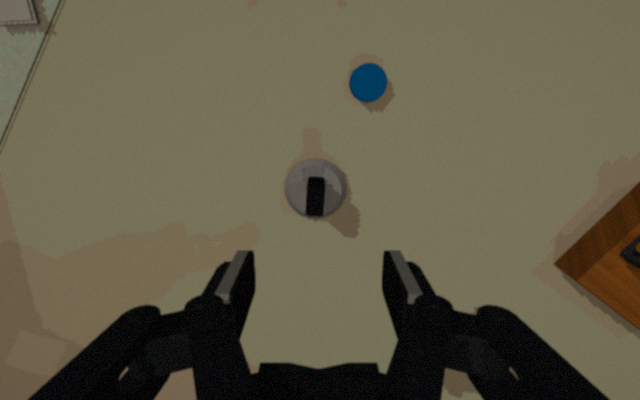

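The cap's disc is at (315,188) and its grip at (315,197), tilted about 2.7° from the tool axis. The jig is at the right edge.

```bash
python3 - <<'E'
from h import *
s=sense(); C=cam("wrist",s)
im=cv2.imread("pics/w8.png")[:,:,::-1].copy();H=hsv(im)
st=(H[...,1]<75)&(H[...,2]>60)|(H[...,2]<40); st[:150]=0;st[228:]=0;st[:,:275]=0;st[:,355:]=0
st=cv2.morphologyEx(st.astype(np.uint8),cv2.MORPH_OPEN,np.ones((5,5)))
b=max(blobs(st),key=lambda x:x[1][4]); print(b[1],cv2.minEnclosingCircle(contour(b[0]).astype(np.float32)))
q=s["ee_rot"];Rt=R.from_quat(np.roll(q,-1)).as_matrix()
for px,z in (((315.2,198),48),((315.2,188),5),(b[2],5)):
    p=onplane(C,px,z)[0]; print(px,p,"tool delta",(Rt.T@(p-s["eef_pos"])).round(1))
E
```

```text
[ 275  150   72   78 4134] ((302.0, 188.5), 47.02402877807617)
(315.2, 198) [484.10097982 245.19772291  48.        ] tool delta [  5.6  -2.  101.9]
(315.2, 188) [480.21094211 242.9099802    5.        ] tool delta [  1.2  -2.3 144.9]
[306.62409289 188.99492017] [475.17309916 248.41059633   5.        ] tool delta [  0.3  -9.8 144.9]
```

>>> {"api": "arm_command", "payload": {"steps": [[[0.5, 0.07, -0.04, 0.2, 0, 0, 0.31], [0.5, 0, 0, 0.5, 0, 0, 0], [0.5, 0, 0, 0.5, 0, 0, 0], [0.5, 0, 0, 0.3, 0, 0, 0], [0.5, 0, 0, 0, 0, 0, 0], [0.5, 0, 0, 0, 0, 0, 0]]]}}

```text
time_s: 13.42
eef_pos: [483.3, 243.6, 75.7]
ee_rot: [0.0, 0.959, 0.283, 0.001]
force: [-0.1, -0.3, -0.4]
grip_width: 0.499
grip_force: 0.0
```

```bash
python3 - <<'E'
from h import *
im,C,s=look("wrist","w9"); print(s["eef_pos"],s["ee_rot"],s["time_s"])
E
```

```text
[483.31247528 243.64238453  75.71230879] [1.20623462e-05 9.59234806e-01 2.82609298e-01 7.55285934e-04] 13.425
```

View pics/w9.png

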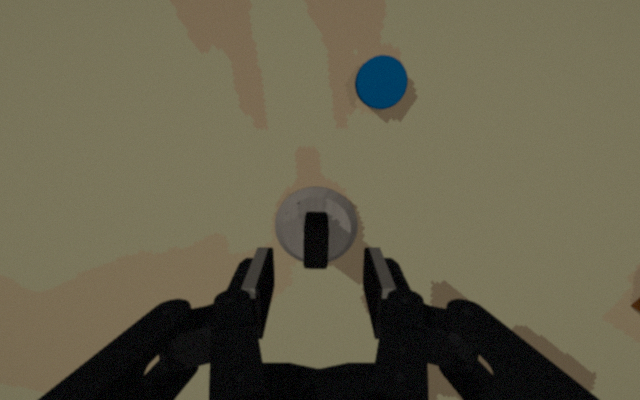

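The grip spans columns 304–329 and its top edge is at row 268. The cap disc spans columns 276–357 and rows 187–263.

```bash
python3 - <<'E'
from h import *
s=sense(); C=cam("wrist",s); Rt=R.from_quat(np.roll(s["ee_rot"],-1)).as_matrix()
H=hsv(cv2.imread("pics/w9.png")[:,:,::-1].copy()); print(H[220:272:4,316,2])
for n,px,z in (("rim top",(316.5,187),5),("rim ctr",(316.5,225),5),("rim L",(276,225),5),("rim R",(357,225),5),("grip near edge",(316,268),48),("grip foot +x edge",(316,212),10)):
    p=onplane(C,px,z)[0]; print(n,"tool delta",(Rt.T@(p-s["eef_pos"])).round(1))
E
```

```text
[12 15 10  5 14 16 21 14 14 12 19 10 61]
rim top tool delta [22.7 -0.8 70.8]
rim ctr tool delta [-3.  -0.9 70.7]
rim L tool delta [ -3.  -27.3  70.7]
rim R tool delta [-3.  25.5 70.7]
grip near edge tool delta [-10.2  -1.   27.7]
grip foot +x edge tool delta [ 7.8 -1.2 65.8]
```

The grip top is 38 mm above the cap's underside, not 48, so all the edges agree. The cap centre is at tool (-3.3,-1.0).

>>> {"api": "arm_command", "payload": {"steps": [[[0.5, -0.066, -0.02, 0, 0, 0, 0], [0.5, 0, 0, 0.3, 0, 0, 0], [0.5, 0, 0, 0.4, 0, 0, 0], [0.5, 0, 0, 0.24, 0, 0, 0], [0.5, 0, 0, 0, 0, 0, 0]]]}}

```text
time_s: 14.1
eef_pos: [479.0, 242.3, 26.8]
ee_rot: [-0.0, 0.959, 0.282, -0.001]
force: [-0.6, -0.1, 0.0]
grip_width: 0.498
grip_force: 0.0
```

>>> {"api": "arm_command", "payload": {"steps": [[[0, 0, 0, 0, 0, 0, 0], [0, 0, 0, 0, 0, 0, 0], [0, 0, 0, 0, 0, 0, 0], [0, 0, 0, 0, 0, 0, 0], [0, 0, 0, 0, 0, 0, 0]]], "squeeze": 80}}

```text
time_s: 14.72
eef_pos: [480.0, 242.6, 28.6]
ee_rot: [0.0, 0.959, 0.282, 0.001]
force: [-0.8, -0.6, 5.9]
grip_width: 0.147
grip_force: 79.4
```

>>> {"api": "arm_command", "payload": {"steps": [[[0, 0, 0, -0.4, 0, 0, 0], [0, 0, 0, -0.7, 0, 0, -0.93], [0, 0, 0, -0.7, 0, 0, -0.93], [0, 0, 0, 0, 0, 0, -0.93], [0, 0, 0, 0, 0, 0, -0.93], [0, 0, 0, 0, 0, 0, -0.93], [0, 0, 0, 0, 0, 0, -0.93], [0, 0, 0, 0, 0, 0, -0.93]]]}}

```text
time_s: 15.72
eef_pos: [479.4, 242.4, 117.7]
ee_rot: [-0.0, 0.713, 0.701, -0.0]
force: [-0.2, 0.4, -1.1]
grip_width: 0.149
grip_force: 78.5
```

>>> {"api": "arm_command", "payload": {"steps": [[[0, -0.89, 0.3, 0, 0, 0, 0], [0, -0.89, 0.3, 0, 0, 0, 0], [0, -0.89, 0.3, 0, 0, 0, 0], [0, -0.89, 0.3, 0, 0, 0, 0], [0, -0.89, 0.3, 0, 0, 0, 0], [0, -0.89, 0.3, 0, 0, 0, 0], [0, -0.89, 0.3, 0, 0, 0, 0], [0, -0.89, 0.3, 0, 0, 0, 0]]]}}

```text
time_s: 16.73
eef_pos: [591.8, -117.6, 117.7]
ee_rot: [-0.0, 0.715, 0.699, -0.0]
force: [0.6, 0.2, -1.1]
grip_width: 0.142
grip_force: 78.5
```

>>> {"api": "arm_command", "payload": {"steps": [[[0, 0, 0, 0, 0, 0, 0], [0, 0, 0, 0, 0, 0, 0]]]}}

```text
time_s: 16.98
eef_pos: [591.3, -115.6, 117.5]
ee_rot: [-0.001, 0.715, 0.699, -0.0]
force: [0.2, 0.9, -0.5]
grip_width: 0.142
grip_force: 78.5
```

```bash
python3 - <<'E'
from h import *
im,C,s=look("wrist","w10"); print(s["eef_pos"],R.from_quat(np.roll(s["ee_rot"],-1)).as_matrix().round(4),s["force"],s["time_s"])
cv2.imwrite("pics/side10.png",capture("side")[:,:,::-1])
E
```

```text
[ 591.31247127 -115.6071379   117.45980341] [[ 2.200e-02  9.998e-01 -9.000e-04]
 [ 9.998e-01 -2.200e-02  6.000e-04]
 [ 6.000e-04 -9.000e-04 -1.000e+00]] [ 0.16383655  0.90452719 -0.53591604] 16.975
```

View pics/w10.png

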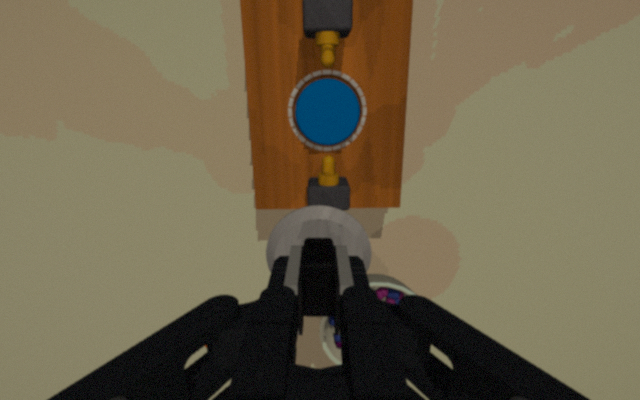

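The cap is held level: rim top at row 206, columns 266–372. The seated glass is at (327,111). I'll measure the offset.

```bash
python3 - <<'E'
from h import *
im=cv2.imread("pics/w10.png")[:,:,::-1].copy(); s=sense(); C=cam("wrist",s); H=hsv(im); Rt=R.from_quat(np.roll(s["ee_rot"],-1)).as_matrix()
T=lambda P:(Rt.T@(P-s["eef_pos"]).T).T
def fit(p):
    A=np.c_[2*p,np.ones(len(p))]; so=np.linalg.lstsq(A,(p**2).sum(1),rcond=None)[0]; return so[:2].round(2),np.sqrt(so[2]+(so[:2]**2).sum()).round(2)
blue=(H[...,0]>95)&(H[...,0]<120)&(H[...,1]>150); blue[170:]=0
b=max(blobs(blue,200),key=lambda x:x[1][4]); print("blue",fit(T(onplane(C,contour(b[0]),37))[:,:2]))
ring=(H[...,1]<110)&(H[...,2]>80); ring[:66]=0; ring[156:]=0; ring[:,:282]=0; ring[:,372:]=0
ys,xs=np.nonzero(ring); print("ring",fit(T(onplane(C,np.c_[xs,ys],30))[:,:2]))
st=((H[...,1]<85)&(H[...,2]>45)).astype(np.uint8); st[:200]=0; st[275:]=0; st[:,:258]=0; st[:,380:]=0
pts=[]
for r in range(214,252,3):
    x=np.nonzero(st[r])[0]
    if len(x): pts.append((r,x.min(),x.max()))
print(pts)
print("top row by col",[(c,np.nonzero(st[:,c])[0].min()) for c in range(296,345,6) if st[:,c].any()])
E
```

```text
blue (array([67.  ,  6.25]), np.float64(19.41))
ring (array([67.31,  6.18]), np.float64(23.64))
[(214, np.int64(258), np.int64(379)), (217, np.int64(258), np.int64(379)), (220, np.int64(259), np.int64(377)), (223, np.int64(258), np.int64(378)), (226, np.int64(260), np.int64(379)), (229, np.int64(258), np.int64(378)), (232, np.int64(258), np.int64(379)), (235, np.int64(258), np.int64(379)), (238, np.int64(258), np.int64(379)), (241, np.int64(258), np.int64(379)), (244, np.int64(258), np.int64(379)), (247, np.int64(258), np.int64(379)), (250, np.int64(258), np.int64(379))]
top row by col [(296, np.int64(210)), (302, np.int64(208)), (308, np.int64(201)), (314, np.int64(200)), (320, np.int64(204)), (326, np.int64(201)), (332, np.int64(200)), (338, np.int64(200)), (344, np.int64(202))]
```

```bash
python3 - <<'E'
from h import *
im=cv2.imread("pics/w10.png")[:,:,::-1].copy(); s=sense(); C=cam("wrist",s); Rt=R.from_quat(np.roll(s["ee_rot"],-1)).as_matrix()
b=cv2.GaussianBlur(im,(3,3),0).astype(int); ch=b[...,0]-b[...,2]   # red minus blue: steel is grey
print("row240 L",ch[240,258:280].tolist(),"R",ch[240,360:382].tolist())
m=(ch<18)&(b.sum(2)>120); m[:195]=0;m[275:]=0;m[:,:250]=0;m[:,390:]=0
q=max(blobs(m,100),key=lambda x:x[1][4]); print(q[1])
c=contour(q[0]); k=[]
for r in range(212,255,2):
    x=np.nonzero(q[0][r])[0]; k+= [(x.min()-.5,r),(x.max()+.5,r)]
k=np.array(k)
for z in (s["eef_pos"][2]-24.1,s["eef_pos"][2]-18.6):
    p=(onplane(C,k,z)-s["eef_pos"])@Rt; p=p[:,:2]
    A=np.c_[2*p,np.ones(len(p))]; so=np.linalg.lstsq(A,(p**2).sum(1),rcond=None)[0]; print(so[:2],np.sqrt(so[2]+(so[:2]**2).sum()),p.min(0),p.max(0))
E
```

```text
row240 L [34, 35, 35, 35, 35, 35, 35, 35, 34, 30, 21, 15, 12, 13, 13, 13, 13, 13, 12, 12, 13, 14] R [14, 15, 15, 13, 13, 14, 14, 15, 20, 30, 39, 43, 44, 44, 45, 45, 45, 45, 44, 44, 44, 45]
[ 267  195  103   80 4787]
[-1.02676551  0.6076459 ] 26.50105138741122 [ -0.67073671 -25.87302712] [22.30379902 27.10042021]
[1.80113426 0.61443472] 25.548567710083706 [  2.1443669  -24.91448704] [24.29316671 26.15502285]
```

>>> {"api": "arm_command", "payload": {"steps": [[[0, 0.6, 0.1, 0, 0, 0, 0], [0, 0.6, 0.01, 0, 0, 0, 0], [0, 0.16, 0, 0, 0, 0, 0], [0, 0, 0, 0.3, 0, 0, 0], [0, 0, 0, 0.3, 0, 0, 0], [0, 0, 0, 0.05, 0, 0, 0], [0, 0, 0, 0, 0, 0, 0], [0, 0, 0, 0, 0, 0, 0]]]}}

```text
time_s: 18.08
eef_pos: [598.9, -48.5, 85.7]
ee_rot: [0.0, 0.715, 0.699, 0.0]
force: [-0.8, -1.2, -0.6]
grip_width: 0.146
grip_force: 78.5
```

```bash
python3 - <<'E'
from h import *
s=sense(); print(s["eef_pos"],s["force"],s["wrist_torque"])
im=capture("side"); cv2.imwrite("pics/side11.png",im[:,:,::-1]); 
cv2.imwrite("pics/s11c.png",cv2.resize(im[150:260,240:370][:,:,::-1],(700,592),interpolation=cv2.INTER_CUBIC))
E
```

```text
[598.91699164 -48.5091443   85.70136252] [-0.75089224 -1.19898483 -0.57121503] [-0.04365102  0.00229258 -0.04884302]
```

View pics/s11c.png

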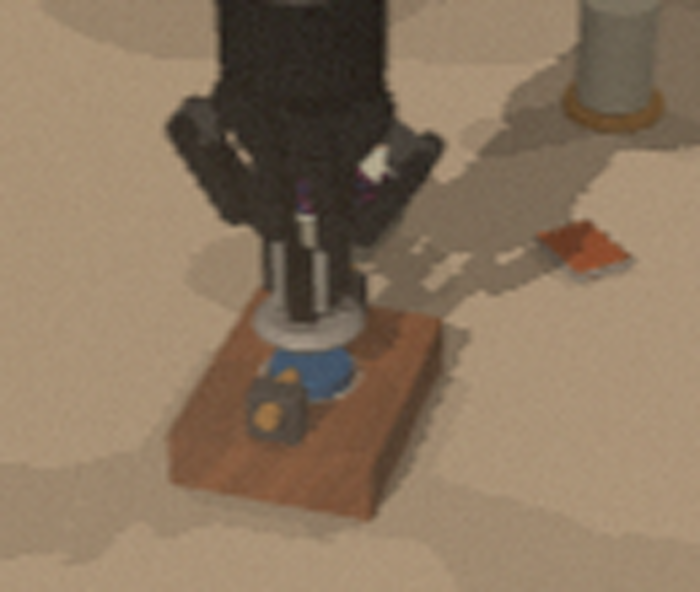

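The side crop shows the cap level, just above the glass and between the posts. I'll press slowly.

>>> {"api": "arm_command", "payload": {"steps": [[[0, 0.016, -0.008, 0.04, 0, 0, 0], [0, 0, 0, 0.04, 0, 0, 0], [0, 0, 0, 0.04, 0, 0, 0], [0, 0, 0, 0.02, 0, 0, 0], [0, 0, 0, 0, 0, 0, 0]]]}}

```text
time_s: 18.75
eef_pos: [598.3, -47.4, 78.2]
ee_rot: [-0.0, 0.715, 0.699, -0.0]
force: [-0.3, 0.3, -0.0]
grip_width: 0.145
grip_force: 78.5
```

>>> {"api": "arm_command", "payload": {"steps": [[[0, 0, 0, 0.03, 0, 0, 0], [0, 0, 0, 0.02, 0, 0, 0], [0, 0, 0, 0, 0, 0, 0]]]}}

```text
time_s: 19.12
eef_pos: [598.7, -47.5, 76.4]
ee_rot: [0.001, 0.715, 0.699, 0.0]
force: [-1.3, -0.0, 4.1]
grip_width: 0.148
grip_force: 79.4
```

>>> {"api": "arm_command", "payload": {"steps": [[[0, 0, 0, 0.03, 0, 0, 0], [0, 0, 0, 0.03, 0, 0, 0], [0, 0, 0, 0, 0, 0, 0]]]}}

```text
time_s: 19.5
eef_pos: [598.5, -47.6, 73.2]
ee_rot: [0.0, 0.715, 0.699, 0.0]
force: [2.1, -1.6, 2.4]
grip_width: 0.145
grip_force: 78.9
```

>>> {"api": "arm_command", "payload": {"steps": [[[0, 0, 0, 0.03, 0, 0, 0], [0, 0, 0, 0.03, 0, 0, 0], [0, 0, 0, 0, 0, 0, 0]]]}}

```text
time_s: 19.88
eef_pos: [597.6, -47.3, 68.8]
ee_rot: [-0.001, 0.715, 0.699, -0.001]
force: [-0.6, 0.1, -6.1]
grip_width: 0.143
grip_force: 78.1
```

>>> {"api": "arm_command", "payload": {"steps": [[[0, 0, 0, 0.03, 0, 0, 0], [0, 0, 0, 0.015, 0, 0, 0], [0, 0, 0, 0, 0, 0, 0]]]}}

```text
time_s: 20.25
eef_pos: [598.4, -47.5, 67.7]
ee_rot: [0.0, 0.715, 0.699, 0.0]
force: [-0.4, 0.2, -0.7]
grip_width: 0.146
grip_force: 78.5
```

>>> {"api": "arm_command", "payload": {"steps": [[[0, 0, 0, 0.02, 0, 0, 0], [0, 0, 0, 0, 0, 0, 0], [0, 0, 0, 0, 0, 0, 0]]]}}

```text
time_s: 20.62
eef_pos: [598.3, -47.4, 66.6]
ee_rot: [0.0, 0.715, 0.699, 0.0]
force: [0.2, 0.7, -1.1]
grip_width: 0.145
grip_force: 78.5
```

>>> {"api": "arm_command", "payload": {"steps": [[[0, 0, 0, 0.02, 0, 0, 0], [0, 0, 0, 0, 0, 0, 0], [0, 0, 0, 0, 0, 0, 0]]]}}

```text
time_s: 21.0
eef_pos: [598.4, -47.5, 65.6]
ee_rot: [0.0, 0.715, 0.699, 0.0]
force: [-0.9, -0.6, 1.5]
grip_width: 0.151
grip_force: 78.9
```

>>> {"api": "arm_command", "payload": {"steps": [[[0, 0, 0, 0.01, 0, 0, 0], [0, 0, 0, 0, 0, 0, 0], [0, 0, 0, 0, 0, 0, 0]]]}}

```text
time_s: 21.38
eef_pos: [598.4, -47.5, 65.6]
ee_rot: [0.0, 0.715, 0.699, 0.0]
force: [-2.5, -0.7, 5.1]
grip_width: 0.145
grip_force: 79.6
```

>>> {"api": "arm_command", "payload": {"steps": [[[0, 0, 0, 0.016, 0, 0, 0], [0, 0, 0, 0, 0, 0, 0], [0, 0, 0, 0, 0, 0, 0], [0, 0, 0, 0, 0, 0, 0]]]}}

```text
time_s: 21.88
eef_pos: [598.4, -47.4, 65.6]
ee_rot: [0.0, 0.715, 0.699, 0.0]
force: [-4.5, 1.3, 11.2]
grip_width: 0.147
grip_force: 80.6
```

```bash
python3 - <<'E'
from h import *
f=[]
for i in range(5): s=sense(); f.append(s["force"].round(1).tolist()); im=capture("side")
print(f,s["eef_pos"],s["wrist_torque"],s["time_s"]); cv2.imwrite("pics/side12.png",im[:,:,::-1])
E
```

```text
[[-4.5, 1.3, 11.2], [-4.2, 0.2, 11.7], [-5.2, 0.4, 10.4], [-4.1, 0.6, 11.4], [-5.1, 1.4, 11.5]] [598.41445306 -47.45419979  65.57245369] [ 0.08811547  0.8774454  -0.02730537] 22.075
```

>>> {"api": "arm_command", "payload": {"steps": [[[0, 0, -0.012, 0.002, 0, 0, 0], [0, 0, 0, 0, 0, 0, 0], [0, 0, 0, 0, 0, 0, 0], [0, 0, 0, 0, 0, 0, 0]]]}}

```text
time_s: 22.62
eef_pos: [598.4, -47.5, 65.6]
ee_rot: [0.001, 0.715, 0.699, 0.001]
force: [-2.4, 1.0, 10.0]
grip_width: 0.14
grip_force: 80.3
```

```bash
python3 - <<'E'
from h import *
f=[]
for i in range(6): s=sense(); f.append(s["force"]); im=capture("side")
print(np.mean(f,0),np.std(f,0),s["eef_pos"],s["ee_rot"],s["wrist_torque"],s["grip_force"],s["time_s"])
E
```

```text
[-2.16146633  1.00218072 10.29522627] [0.71434814 0.24232202 0.40255022] [598.36679911 -47.47651918  65.60701996] [9.26076650e-04 7.14817976e-01 6.99309673e-01 6.20187652e-04] [0.17617013 0.37590837 0.01152705] 80.27939558029175 22.875
```

>>> {"api": "arm_command", "payload": {"steps": [[[0, 0, -0.003, 0.005, 0, 0, 0], [0, 0, 0, 0, 0, 0, 0], [0, 0, 0, 0, 0, 0, 0], [0, 0, 0, 0, 0, 0, 0]]]}}

```text
time_s: 23.42
eef_pos: [598.4, -47.5, 65.6]
ee_rot: [0.001, 0.715, 0.699, 0.001]
force: [-2.0, 2.0, 11.7]
grip_width: 0.143
grip_force: 80.5
```

```bash
python3 - <<'E'
from h import *
f=[]
for i in range(6): s=sense(); f.append(s["force"]); im=capture("wrist" if i==5 else "side")
print(np.mean(f,0),np.std(f,0),s["eef_pos"],s["grip_force"],s["time_s"])
cv2.imwrite("pics/w13.png",im[:,:,::-1])
E
```

```text
[-1.92566623  1.08167463 11.75229128] [0.48838064 0.80842324 0.32453464] [598.34824197 -47.47143348  65.57433847] 80.51269769668579 23.675
```

The cap has snapped in and sits at its home height (TCP 65.6). The press is steady at 11.8 N, so I'm handing in.

```bash
python3 -c "
from rig import *
print(finish_job())"
```

```text
the job is handed in; nothing more can be done
None
```

The job is handed in at about 24 s: the 40 mm roundel lies flat in the pocket, and the cap has snapped past both catches onto the glass and is still gripped and pressed down at about 12 N (11.8 measured); the tile, bowl and candle were not touched.

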